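# Wedge a cabinet panel up tight

## Task

The front panel of the small plywood cabinet has dropped in its grooves. Push the dark wooden wedge, thin end first and pointing straight in, under the middle of the panel's lower edge until it jams and the panel is tight up against the cabinet's top; leave it jammed there on the counter and leave the loose offcut, sanding block and glue bottle where they are.

Things in the scene. Friction and masses are not known exactly. Their poses are not given: they have to be found in the camera images.
- wedge: Loose dark hardwood wedge lying flat on the counter: 100 mm long (its x), 40 wide (its y), 60 g. Origin: centre of its flat underside. Thin end (3 mm high) at x = +50 mm, thick end (30 mm high) at x = -50 mm, the top slopes straight between. At the start its yaw is 0.4 to 1.1 rad, within 0.7 rad of the cabinet's yaw. Wood friction is about 0.6, so once jammed it stays.
- wedge_tip (a point): Middle of the wedge's thin end, on its underside (wedge x = +50 mm).
- cabinet: Small plywood cabinet fixed on the counter: 170 mm wide (its y), 100 deep (its x), 228 high. Origin: centre of its underside; +x points straight in through the front, which looks to the near right (yaw 0.7 to 1.1 rad). The panel's face lies at x = -42 mm, between lips that stand out to x = -50 mm. The way in under the panel is free over 120 mm in width, for 84 mm behind the face.
- panel_edge (a point): Middle of the front lower edge of the panel, carried with it. The gap below is 12 mm high at the start, 20 mm with the panel fully up. The wedge first touches the edge when its thin end is about 33 mm inside the panel's face, and is jammed at about 63 mm.
- panel (a joint): Height of the brown panel (138 wide, 190 high, 15 mm thick) above its dropped position: 0 dropped on its feet, 0.008 m up against the cabinet's top, a hard stop. It weighs 0.4 to 0.65 kg and drops if nothing holds it. Driving the wedge takes some 6 to 16 N; when the panel meets the top the force rises steeply; 20 to 24 N jams it well.
- offcut: Loose pale pine offcut, a plain block 35 x 72 x 28 mm (bystander). Origin at the centre of its underside. It and the wedge may lie in one another's place.
- sanding_block: Loose brown sanding block, 60 x 105 x 33 mm (bystander). Origin at the centre of its underside.
- glue_bottle: Loose yellowish glue bottle standing upright, 62 mm across, 171 mm high (bystander). Origin at the centre of its underside.
- overhang (a point): Middle of the front lower edge of the cabinet's top board (x = -92 mm in the cabinet's frame, 210 mm above the counter). The board overhangs the panel's face by 50 mm over the full width, so an upright gripper cannot come close to the panel: there the tool's upper end must lean back from the cabinet by about 30 to 40 degrees.
Mind the look-alikes: they are no part of the job. There is more than one size of the wedge; the one meant has the size given above.

How it is judged:
At the end, for the whole second after the job is handed in: The panel stands at least 7.4 mm up (of 8), borne by the wedge (over 2.5 N); the wedge rests flat on the counter (within 0.12 rad), points straight in within 0.25 rad, its thin end within 30 mm of the middle sideways; bystanders moved under 30 mm (value of joint panel above 0.0074 m and contact force between wedge and panel above 2.5 N and angle between the x axis of wedge and the x axis of cabinet, either way round below 0.25 rad and y of wedge_tip in the frame of cabinet between -0.03 and 0.03 m and height (world z) of wedge below 0.006 m and angle between wedge's own z axis and vertical below 0.12 rad and linear speed of wedge below 0.01 m/s); the robot touches nothing.
It fails at once if the offcut is displaced by more than 30 mm (distance of offcut from where it was at the start of the episode above 0.03 m).
It fails at once if the sanding block is displaced by more than 30 mm (distance of sanding_block from where it was at the start of the episode above 0.03 m).
It fails at once if the glue bottle is displaced by more than 30 mm or tipped (distance of glue_bottle from where it was at the start of the episode above 0.03 m or angle between glue_bottle's own z axis and vertical above 0.35 rad).
It also fails if it takes over 51 s, if anything falls off the work surface, if the arm or the gripper's body presses on something with over 40 N, if the wrist force passes 120 N, or if a joint passes its speed limit or range.

## Robot

A 6-joint arm with a two-finger parallel gripper is mounted at the origin on a cart in front of the work surface, level with it; the furniture and walls round the work are solid. World frame = base frame: x ahead of the robot, y to its left, z up, the work surface at z = 0. Lengths are in m, angles in rad, forces in N, time in s.
With the tool pointing down it reaches from about 0.325 to 0.875 m from the base axis. Payload 4.4 kg.
Tool frame: the origin (TCP) lies midway between the tips of the shut fingers; the grasp point (between the pads) lies 19 mm behind it; z points along the fingers, y is the line along which they close (so a half turn about z gives the same grasp; the last joint's range is limited). The gripper opens to 85 mm and grips with 20 to 120 N. Pads are 22 mm wide; open, the fingers measure 114 mm over their backs; the gripper's body (76 mm by 85 mm) begins 54 mm behind the grasp point. The pads swing forward as they close: fully open they stand 13 mm farther back than shut.
Start: joints at [1.093, 0.207, 1.542, -0, 1.393, -0.15], TCP at [0.185, 0.544, 0.231] pointing down, gripper open.
Joint ranges: [-2.73, 2.73], [-0.86, 2.22], [0.23, 2.46], [-1.11, 4.25], [0.08, 2.63], [-2.82, 2.82]. Speed limits (rad/s): [2.79, 2.79, 3.14, 3.14, 3.14, 3.14].

## Interface

Orientations are given as a rotation vector (axis times angle).
In Python, from plant import bot gives the robot as it stands.
- The arm moves only by the tool drive_tool, never from a script. Its argument "commands" is a list of rows, each a list of 4 numbers: the shift along the tool's x, y, z in cm, then the turn about the tool's z in degrees. In form: [[x, y, z, spin], ...]. A call has 1 to 12 rows; each row shifts and turns the commanded pose from where the row before left it, along the tool's axes as they then stand; what a row does not reach is not made up. A row lasts 1/12 s, in which the tool goes at most 41.7 mm and 7.16 degrees, less where a joint would pass 70% of its speed; a pose out of reach is approached as far as the arm can. A call is refused whole if a number of a shift passes 4.17 or a number of a turn 7.16, either way. A call with a gripper value outside its range is refused whole. "claw" is the closure, from -1 (fully open) to 1 (shut), set as the call begins (left out, the last holds). The fingers move at their own pace and stop on an object; "squeeze" is the grip in N (left out, the last holds). Time passes only in rows, so rows that do not move let the fingers close. It gives the time, the measured TCP pose, the force, the opening and the grip force at its end, in the units of the state.
- bot.read_state(): the state, without advancing time (a new reading comes with each control period).
- bot.camera(name): name is "scene" or "side" or "wrist"; returns a dict with "image" (420x560x3 uint8, red, green, blue), "z_map" (420x560 float32, m along the optical axis (not along the pixel's ray), 0 where there is no reading), "fx", "fy", "cx", "cy" (pixels), "pose" (4x4, takes a point from camera to world coordinates); the wrist camera has in their place "mount" (4x4, takes a point from camera to tool coordinates, whose origin is the TCP and whose axes are the flange's). Camera axes: x right, y up, looking along -z (the intrinsics and any distortion apply to the point x, -y, -z); pixel columns grow to the right and rows downward; lengths in m; the calibration is good to about 2 mm. A picture is of the moment at which its call begins: read the wrist's pose just before it.
- bot.hand_in(): hands the job in; it is judged then, once.
Trained networks look in the newest picture that a camera, given by its name, has taken for a name from the list of things; names that differ only in an ending like _2 or _b are one class to them, and where a whole thing is asked for, a point or a joint stands for the part that bears it (a point fixed in the world has none). Each returns a list of dicts, best first, with "score" (0 to 1); they miss things now and then, are a little off and sometimes report something else, mostly with a low value. They report only what shows in the picture. A call takes as long as a camera call. They do not tell look-alikes from the thing itself.
- bot.spot_in(camera, label): "centre" ([column, row] in pixels, amid what is visible of it).
- bot.cut_out(camera, label): "mask" (420x560 bool, what is visible of it) and "centre" ([column, row] in pixels, amid what is visible of it).
- bot.pinpoint(camera, label): "centre" ([column, row] in pixels: a listed point, or the origin of a listed thing).
The state is a dict: "time_s": time; "joint_positions": joint angles; "joint_vel": joint speeds; "effort": joint torques, N m; "ee_pos": TCP position; "tcp_rot": TCP orientation; "wrist_force": force on the tool from outside, world axes, zero at the start; "torque": the same for the moment, N m; "opening": finger opening in m; "grip_force": force on a finger pad.
Only numpy, scipy, OpenCV 4.12 (cv2) and the standard library are available. Lean on these libraries where they do the work, as an engineer would, in place of code of your own. Each camera call takes 0.05 s, during which the arm holds its last target. There are 200 camera calls.

## Working session

There is one attempt and no reset: what is moved stays moved. The work goes in short steps, Python scripts to look and compute and a tool call to move; the robot and the scene stay as the last step left them, time stands still between calls to the robot, and variables do not carry over. Pictures are saved under pics/ and viewed, at most 10 in all, crops included, and the job is handed in when it is done.

Besides the shell and the picture viewer there is one more tool, called after "Request:" as name(argument=value, ...) on one line, values as JSON. drive_tool: Moves the arm, as the interface text tells. Its arguments: {"type":"object","properties":{"commands":{"type":"array"},"claw":{"type":"number"},"squeeze":{"type":"number"}},"required":["commands"]}

```bash
mkdir -p pics; ls; cat > h.py <<'E'
import numpy as np, cv2
from plant import bot
from scipy.spatial.transform import Rotation as R
def cam(n):
    s=bot.read_state(); c=bot.camera(n)
    if 'pose' not in c:
        T=np.eye(4);T[:3,:3]=R.from_rotvec(s['tcp_rot']).as_matrix();T[:3,3]=s['ee_pos'];c['pose']=T@c['mount']
    return c
def pts(c,mask=None):
    d=c['z_map']; m=(d>0) if mask is None else (mask&(d>0))
    v,u=np.nonzero(m); z=d[v,u]
    p=np.stack([(u-c['cx'])/c['fx']*z,-(v-c['cy'])/c['fy']*z,-z,np.ones_like(z)],1)
    return (p@c['pose'].T)[:,:3],u,v
def save(c,n): cv2.imwrite('pics/'+n,c['image'][:,:,::-1])
E
python3 - <<'E'
from h import *
c={}
for n in['scene','side']:
    c=cam(n); save(c,n+'0.png')
    print(n,np.round(c['pose'],2).tolist(), [k for k in c])
    for l in ['wedge','offcut','sanding_block','glue_bottle','cabinet','panel']:
        for r in bot.cut_out(n,l):
            p,_,_=pts(c,r['mask']); 
            if len(p): print(l,round(r['score'],2),np.round(r['centre']),np.round(np.median(p,0),3),np.round(np.percentile(p,97,0),3),np.round(np.percentile(p,3,0),3),len(p))
    for l in ['wedge_tip','panel_edge','overhang','cabinet','wedge']:
        print(l,[(round(r['score'],2),np.round(r['centre'])) for r in bot.pinpoint(n,l)])
E
```

```text
pics
scene [[0.61, 0.44, -0.66, -0.14], [-0.79, 0.33, -0.52, -0.55], [-0.01, 0.83, 0.55, 0.74], [0.0, 0.0, 0.0, 1.0]] ['image', 'z_map', 'fx', 'fy', 'cx', 'cy', 'pose']
wedge 0.71 [272. 256.] [ 0.497 -0.004  0.009] [0.527 0.04  0.021] [ 0.484 -0.03  -0.001] 279
wedge 0.63 [308. 274.] [ 0.49  -0.128  0.014] [ 0.518 -0.072  0.029] [ 0.477 -0.166  0.002] 562
offcut 0.81 [376. 311.] [ 0.489 -0.317  0.027] [ 0.531 -0.297  0.03 ] [ 0.461 -0.331  0.002] 580
sanding_block 0.83 [324. 233.] [ 0.649 -0.068  0.03 ] [ 0.694 -0.024  0.034] [ 0.615 -0.114  0.002] 741
glue_bottle 0.58 [378. 249.] [ 0.627 -0.234  0.078] [ 0.652 -0.205  0.154] [ 0.615 -0.256  0.008] 1096
glue_bottle 0.25 [313. 276.] [ 0.491 -0.13   0.015] [ 0.517 -0.072  0.029] [ 0.477 -0.166  0.002] 561
cabinet 0.57 [208. 182.] [0.506 0.233 0.151] [0.633 0.307 0.229] [0.458 0.179 0.011] 5325
panel 0.93 [224. 193.] [0.553 0.227 0.099] [0.618 0.24  0.169] [0.499 0.219 0.017] 1306
wedge_tip [(0.97, array([292., 272.])), (0.71, array([259., 251.]))]
panel_edge [(0.81, array([220., 217.]))]
overhang [(0.72, array([230., 160.]))]
cabinet [
[... 578 characters left out ...]
 -0.064  0.032] [ 0.703 -0.014  0.035] [ 0.615 -0.11   0.002] 1032
glue_bottle 0.91 [370. 258.] [ 0.627 -0.229  0.081] [ 0.651 -0.2    0.154] [ 0.616 -0.253  0.008] 1343
glue_bottle 0.39 [295. 296.] [ 0.492 -0.124  0.016] [ 0.517 -0.069  0.03 ] [ 0.477 -0.164  0.003] 796
cabinet 0.84 [172. 189.] [0.504 0.235 0.16 ] [0.631 0.308 0.23 ] [0.458 0.181 0.017] 7214
panel 0.59 [186. 200.] [0.553 0.23  0.099] [0.617 0.241 0.163] [0.502 0.223 0.021] 1457
wedge_tip [(0.85, array([240., 268.]))]
panel_edge [(0.63, array([188., 227.]))]
overhang [(0.87, array([202., 164.]))]
cabinet [(0.77, array([180., 226.]))]
wedge [(0.88, array([249., 278.])), (0.83, array([292., 298.])), (0.5, array([275., 290.]))]
```

View pics/side0.png

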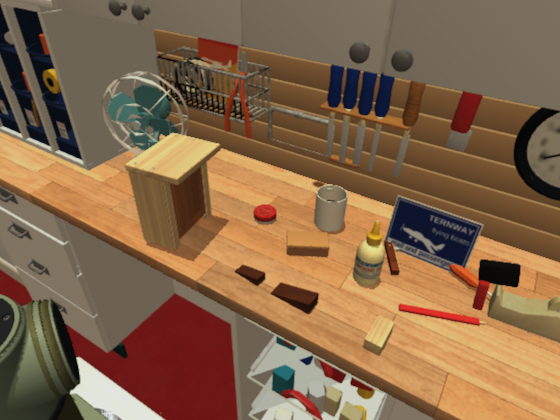

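```bash
python3 - <<'E'
from h import *
for n in['scene','side']:
    c=cam(n)
    for l in ['wedge','panel']:
        for r in bot.cut_out(n,l)[:2]:
            p,_,_=pts(c,r['mask'])
            if l=='wedge': q=p[p[:,2]>0.004]
            else: q=p[(p[:,2]>.03)]
            # plane
            best=None;rng=np.random.default_rng(0)
            for _ in range(300):
                a=q[rng.choice(len(q),3,False)];nn=np.cross(a[1]-a[0],a[2]-a[0])
                L=np.linalg.norm(nn)
                if L<1e-9: continue
                nn/=L; k=abs((q-a[0])@nn)<.002
                if best is None or k.sum()>best.sum():best=k
            m=q[best].mean(0);nn=np.linalg.svd(q[best]-m)[2][2]
            print(n,l,len(q),best.sum(),'plane pt',np.round(m,3),'n',np.round(nn,3))
            rect=cv2.minAreaRect((p[p[:,2]>0.002][:,:2]*1000).astype(np.float32)); print(rect,np.round(cv2.boxPoints(rect)).tolist())
    p,u,v=pts(c)
    k=(p[:,2]>.222)&(p[:,2]<.236)&(p[:,1]>.1)&(p[:,0]>.3)&(p[:,0]<.8)&(p[:,1]<.5)
    rect=cv2.minAreaRect((p[k][:,:2]*1000).astype(np.float32)); print('top',k.sum(),rect,np.round(cv2.boxPoints(rect)).tolist())
    for l,z in [('panel_edge',.012),('overhang',.21),('cabinet',0),('wedge_tip',0)]:
        for r in bot.pinpoint(n,l):
            uu,vv=r['centre'];d=c['pose'][:3,:3]@np.array([(uu-c['cx'])/c['fx'],-(vv-c['cy'])/c['fy'],-1]);o=c['pose'][:3,3]
            print(l,round(r['score'],2),np.round(o+d*(z-o[2])/d[2],3))
E
```

```text
scene wedge 203 135 plane pt [0.5   0.002 0.013] n [-0.014 -0.264 -0.965]
((501.5635986328125, 5.073596954345703), (73.72303771972656, 31.466350555419922), 80.70571899414062) [[480.0, -29.0], [511.0, -34.0], [523.0, 39.0], [492.0, 44.0]]
scene wedge 521 339 plane pt [ 0.497 -0.122  0.018] n [0.017 0.256 0.967]
((498.1144104003906, -116.60774230957031), (101.08517456054688, 43.886016845703125), 87.0607681274414) [[474.0, -166.0], [517.0, -168.0], [523.0, -67.0], [479.0, -65.0]]
scene panel 1080 860 plane pt [0.555 0.228 0.104] n [ 0.142 -0.99  -0.003]
((561.5632934570312, 229.3323211669922), (127.9471664428711, 9.780794143676758), 8.6635103225708) [[498.0, 225.0], [499.0, 215.0], [626.0, 234.0], [624.0, 244.0]]
scene panel 395 372 plane pt [ 0.66  -0.061  0.032] n [-0.001  0.002 -1.   ]
((659.6678466796875, -61.21487045288086), (63.750457763671875, 104.71485137939453), 29.346576690673828) [[606.0, -31.0], [658.0, -122.0], [713.0, -91.0], [662.0, 0.0]]
top 1635 ((631.1162109375, 313.0083923339844), (436.42156982421875, 211.09092712402344), 37.90669631958008) [[394.0, 262.0], [524.0, 96
[... 688 characters left out ...]
3203, 55.26713180541992), 88.05624389648438) [[475.0, -164.0], [530.0, -166.0], [534.0, -65.0], [479.0, -63.0]]
side panel 1328 1112 plane pt [0.553 0.23  0.102] n [ 0.144 -0.99  -0.013]
((557.804931640625, 209.08697509765625), (135.47642517089844, 53.1108512878418), 8.02408504486084) [[487.0, 226.0], [494.0, 173.0], [629.0, 192.0], [621.0, 245.0]]
top 2546 ((631.9566040039062, 316.16033935546875), (433.9681396484375, 210.43934631347656), 37.8508186340332) [[396.0, 266.0], [525.0, 100.0], [868.0, 366.0], [739.0, 532.0]]
panel_edge 0.6 [0.547 0.229 0.012]
overhang 0.74 [0.563 0.18  0.21 ]
cabinet 0.93 [0.551 0.28  0.   ]
wedge_tip 0.68 [ 0.495 -0.068  0.   ]
wedge_tip 0.53 [0.503 0.039 0.   ]
```

```bash
python3 - <<'E'
from h import *
s=bot.read_state();print({k:np.round(v,4).tolist() for k,v in s.items()})
print(np.round(R.from_rotvec(s['tcp_rot']).as_matrix(),3))
c=cam('wrist');save(c,'w0.png');print(np.round(c['mount'],3),c['fx'])
c=cam('side');p,u,v=pts(c)
k=(p[:,2]>.215)&(p[:,2]<.236)&(p[:,1]>.12)&(p[:,0]>.4)&(p[:,0]<.7)&(p[:,1]<.42)
q=p[k];rect=cv2.minAreaRect((q[:,:2]*1000).astype(np.float32)); print('top',k.sum(),rect,np.round(cv2.boxPoints(rect)).tolist())
a=np.array([-.143,.9897]);l=np.array([-.9897,-.143])
print('along a pct',np.round(np.percentile(q[:,:2]@a,[0,1,5,50,95,99,100]),3),'along l',np.round(np.percentile(q[:,:2]@l,[0,1,5,50,95,99,100]),3))
k=(p[:,2]>.02)&(p[:,2]<.2)&(p[:,1]>.12)&(p[:,0]>.4)&(p[:,0]<.7)&(p[:,1]<.42)
q=p[k];
print('body a',np.round(np.percentile(q[:,:2]@a,[0,1,5,50,95,99,100]),3),'along l',np.round(np.percentile(q[:,:2]@l,[0,1,5,50,95,99,100]),3),'face a',np.array([.554,.229])@a)
E
```

```text
{'time_s': 1.9, 'joint_positions': [1.0925, 0.2066, 1.5415, 0.0, 1.3935, -0.1505], 'joint_vel': [-0.0002, 0.0003, 0.0011, -0.0012, -0.0, -0.0003], 'effort': [0.0011, -38.3034, -29.1963, -0.0002, 0.0008, -0.0], 'ee_pos': [0.1852, 0.5444, 0.2313], 'tcp_rot': [0.5127, 3.0995, 0.0001], 'wrist_force': [0.4624, 0.4413, -0.0085], 'torque': [0.0222, 0.0017, 0.0212], 'grip_force': 0.0, 'opening': 0.0849}
[[-0.947  0.322  0.   ]
 [ 0.322  0.947  0.   ]
 [ 0.     0.    -1.   ]]
[[-0.     0.955  0.298  0.076]
 [ 1.    -0.     0.    -0.   ]
 [ 0.     0.298 -0.955 -0.142]
 [ 0.     0.     0.     1.   ]] 370.69678517093473
top 2761 ((549.9605102539062, 251.85867309570312), (184.15867614746094, 145.20822143554688), 8.403225898742676) [[448.0, 310.0], [469.0, 167.0], [652.0, 193.0], [630.0, 337.0]]
along a pct [0.098 0.1   0.101 0.162 0.233 0.239 0.243] along l [-0.672 -0.668 -0.658 -0.562 -0.491 -0.489 -0.488]
body a [0.02  0.141 0.142 0.151 0.231 0.239 0.243] along l [-0.71  -0.663 -0.649 -0.501 -0.495 -0.495 -0.493] face a 0.1474193
```

```bash
python3 - <<'E'
from h import *
for n in ['wrist','side','scene']:
    c=cam(n);p,u,v=pts(c)
    o=c['pose'][:3,3];q=c['pose'][:3,:3].T@(np.array([0,0,.3])-o);print(n,'base px',c['cx']+c['fx']*q[0]/-q[2],c['cy']-c['fy']*q[1]/-q[2])
    k=(p[:,0]>-.5)&(p[:,0]<.35)&(p[:,2]>-.1)&(p[:,1]>-1.2)
    H,_,_=np.histogram2d(p[k][:,0],p[k][:,1],bins=[np.arange(-.5,.4,.1),np.arange(-1,1.5,.25)]);print(H.astype(int))
    k=(p[:,2]>.215)&(p[:,2]<.236)&(p[:,1]>.0)&(p[:,0]>.35)&(p[:,0]<.75)&(p[:,1]<.42)
    if k.sum(): print('top',k.sum(),np.round(p[k].min(0),3),np.round(p[k].max(0),3))
E
```

```text
wrist base px -2022.2400493070784 416.7806071904268
[[    0     0     0     0     0     0     0     0     0]
 [    0     0     0     0     0     0     0     0     0]
 [    0     0     0     0     0     0     0     0     0]
 [    0     0     0     0     0     0     0     0     0]
 [    0     0     0     0     0     0     0     0     0]
 [    0     0     0     0     0     0     0     0     0]
 [    0     0     0     0     0  6380 26288     0     0]
 [    0     0     0     0     0     0  2458     0     0]]
side base px -23.851852783390882 365.0466683128843
[[   0    0    0    0    0    0    0    0    0]
 [   0    0    0    0    0    0    0    0    0]
 [   0    0    0    0    0    0    0    0    0]
 [   0    0    0    0    0    0    0    0    0]
 [   0    0    0  513    0    0    0    0    0]
 [   0    0    0 7944  603    0    0    0    0]
 [   0    0    0  502 1908    0    0    0    0]
 [   0    0    0    0    0    0    0    0    0]]
top 2775 [0.45  0.169 0.215] [0.648 0.334 0.233]
scene base px 55.96206246186955 284.1042610125953
[[    0     0     0     0     0     0     0     0     0]
 [    0     0     0     0     0     0     0     0     0]
 [    0     0     0     0     0     0     0     0     0]
 [    0     0     0     0   659     0     0     0     0]
 [    0     0     0 10197  2536     0     0     0     0]
 [    0     0     0  8874   942     0     0     0     0]
 [    0     0     0  1894  1160   504   939     0     0]
 [    0     0     0     0     0   162   513     0     0]]
top 1782 [0.449 0.165 0.215] [0.649 0.331 0.231]
```

View pics/w0.png

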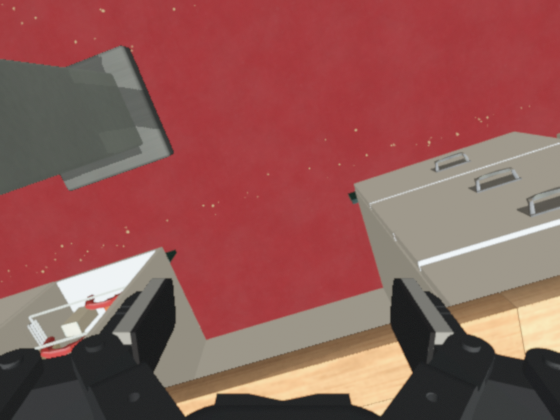

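Request:
drive_tool(commands=[[3.7, -0.9, 0, 0], [3.7, -0.9, 0, 0], [3.7, -0.9, 0, 0], [3.7, -0.9, 0, 0], [3.7, -0.9, 0, 0], [3.7, -0.9, 0, 0], [3.7, -0.9, 0, 0], [1.8, 3.57, 0, 0], [1.8, 3.57, 0, 0], [1.8, 3.57, 0, 0], [1.8, 3.57, 0, 0], [1.8, 3.57, 0, 0]])

```text
time_s: 3.15
ee_pos: [-0.1088, 0.7676, 0.2311]
tcp_rot: [0.512, 3.1, 0.0]
wrist_force: [0.5, 1.4, -0.1]
opening: 0.0855
grip_force: 0.0
```

Request:
drive_tool(commands=[[1.8, 3.57, 0, 0], [1.8, 3.57, 0, 0], [1.8, 3.57, 0, 0], [1.8, 3.57, 0, 0], [1.8, 3.57, 0, 0], [1.8, 3.57, 0, 0]])

```text
time_s: 3.65
ee_pos: [-0.1299, 0.9217, 0.2019]
tcp_rot: [-0.51, -3.084, -0.065]
wrist_force: [-0.7, 0.3, -0.1]
opening: 0.086
grip_force: 0.0
```

```bash
python3 - <<'E'
from h import *
s=bot.read_state();print({k:np.round(s[k],3).tolist() for k in ['time_s','joint_positions','ee_pos','wrist_force']})
print(np.round(R.from_rotvec(s['tcp_rot']).as_matrix(),3))
E
```

```text
{'time_s': 3.65, 'joint_positions': [1.616, 1.099, 0.231, 0.006, 1.768, 0.374], 'ee_pos': [-0.13, 0.922, 0.202], 'wrist_force': [-0.661, 0.3, -0.134]}
[[-0.947  0.322 -0.008]
 [ 0.322  0.946  0.043]
 [ 0.021  0.039 -0.999]]
```

Request:
drive_tool(commands=[[1.8, 3.57, 0, 0], [1.8, 3.57, 0, 0], [1.8, 3.57, 0, 0], [1.8, 3.57, 0, 0], [1.8, 3.57, 0, 0], [1.8, 3.57, 0, 0]])

```text
time_s: 4.15
ee_pos: [-0.1376, 0.9783, 0.1959]
tcp_rot: [-0.499, -3.02, -0.315]
wrist_force: [0.3, -0.7, 1.2]
opening: 0.0852
grip_force: 0.0
```

Request:
drive_tool(commands=[[1.8, 3.57, -2, 0], [1.8, 3.57, -2, 0], [1.8, 3.57, -2, 0], [1.8, 3.57, -2, 0], [1.8, 3.57, -2, 0], [1.8, 3.57, -2, 0]])

```text
time_s: 4.65
ee_pos: [-0.1394, 0.9924, 0.3179]
tcp_rot: [-0.487, -2.944, -0.534]
wrist_force: [-0.0, 0.0, 0.5]
opening: 0.0852
grip_force: 0.0
```

```bash
python3 - <<'E'
from h import *
s=bot.read_state();print({k:np.round(s[k],3).tolist() for k in ['time_s','joint_positions','ee_pos','wrist_force']})
print(np.round(R.from_rotvec(s['tcp_rot']).as_matrix(),3))
E
```

```text
{'time_s': 4.65, 'joint_positions': [1.613, 0.996, 0.225, 0.035, 1.551, 0.376], 'ee_pos': [-0.139, 0.992, 0.318], 'wrist_force': [-0.018, 0.001, 0.513]}
[[-0.943  0.33  -0.05 ]
 [ 0.292  0.887  0.358]
 [ 0.163  0.323 -0.932]]
```

Request:
drive_tool(commands=[[1.6, 3.3, 0, 0], [1.6, 3.3, 0, 0], [1.6, 3.3, 0, 0], [1.6, 3.3, 0, 0], [1.6, 3.3, 0, 0]])

```text
time_s: 5.07
ee_pos: [-0.1411, 1.025, 0.3345]
tcp_rot: [-0.476, -2.878, -0.69]
wrist_force: [-0.3, 0.2, -0.4]
opening: 0.0855
grip_force: 0.0
```

```bash
cat > st.py <<'E'
from h import *
s=bot.read_state();print({k:np.round(s[k],3).tolist() for k in ['time_s','joint_positions','ee_pos','wrist_force','opening','grip_force']})
print(np.round(R.from_rotvec(s['tcp_rot']).as_matrix(),3))
E
python3 st.py
```

```text
{'time_s': 5.067, 'joint_positions': [1.61, 0.994, 0.226, 0.047, 1.438, 0.372], 'ee_pos': [-0.141, 1.025, 0.334], 'wrist_force': [-0.301, 0.189, -0.396], 'opening': 0.085, 'grip_force': 0.0}
[[-0.939  0.337 -0.065]
 [ 0.271  0.844  0.462]
 [ 0.21   0.417 -0.884]]
```

Request:
drive_tool(commands=[[1.7, 3.3, 0, 0], [1.7, 3.3, 0, 0], [1.7, 3.3, 0, 0], [1.7, 3.3, 0, 0], [1.7, 3.3, 0, 0]])

```text
time_s: 5.48
ee_pos: [-0.1465, 1.0481, 0.3793]
tcp_rot: [-0.463, -2.8, -0.851]
wrist_force: [-0.6, -0.8, 0.3]
opening: 0.0854
grip_force: 0.0
```

```bash
python3 st.py
```

```text
{'time_s': 5.483, 'joint_positions': [1.611, 0.966, 0.226, 0.058, 1.344, 0.373], 'ee_pos': [-0.146, 1.048, 0.379], 'wrist_force': [-0.602, -0.834, 0.294], 'opening': 0.085, 'grip_force': 0.0}
[[-0.936  0.344 -0.079]
 [ 0.242  0.788  0.566]
 [ 0.257  0.511 -0.82 ]]
```

Request:
drive_tool(commands=[[0, 0, -1, 7], [0, 0, -1, 7], [0, 0, -1, 7], [0, 0, -1, 7], [0, 0, -1, 7], [0, 0, -1, 7], [0, 0, -1, 7], [0, 0, 0, 7], [0, 0, 0, 7]])

```text
time_s: 6.23
ee_pos: [-0.1409, 1.0081, 0.4402]
tcp_rot: [-1.726, -1.981, -0.544]
wrist_force: [0.2, -0.0, -0.1]
opening: 0.0854
grip_force: 0.0
```

```bash
python3 st.py; cat >> h.py <<'E'
def to(p,c=None):
    s=bot.read_state();M=R.from_rotvec(s['tcp_rot']).as_matrix();d=(np.array(p)-(s['ee_pos'] if c is None else c))*100
    t=M.T@d; n=int(np.ceil(np.abs(t).max()/4.1)); print('cm',np.round(t,2),'rows',n,np.round(t/max(n,1),2))
    return np.array(p)
E
python3 -c "
from h import *
c=to([.15,.6,.42]);c=to([.36,.25,.40],c);c=to([.47,-.15,.35],c)"
```

```text
{'time_s': 6.233, 'joint_positions': [1.607, 0.829, 0.34, 0.06, 1.364, 1.475], 'ee_pos': [-0.141, 1.008, 0.44], 'wrist_force': [0.211, -0.025, -0.12], 'opening': 0.085, 'grip_force': 0.0}
[[-0.112  0.991 -0.079]
 [ 0.811  0.137  0.569]
 [ 0.574 -0.001 -0.819]]
cm [-37.52  23.21 -23.86] rows 10 [-3.75  2.32 -2.39]
cm [-31.89  16.   -19.93] rows 8 [-3.99  2.   -2.49]
cm [-36.54   5.41 -19.53] rows 9 [-4.06  0.6  -2.17]
```

Request:
drive_tool(commands=[[-2.9, 1.8, -1.8, 0], [-2.9, 1.8, -1.8, 0], [-2.9, 1.8, -1.8, 0], [-2.9, 1.8, -1.8, 0], [-2.9, 1.8, -1.8, 0], [-2.9, 1.8, -1.8, 0], [-2.9, 1.8, -1.8, 0], [-2.9, 1.8, -1.8, 0], [-2.9, 1.8, -1.8, 0], [-2.9, 1.8, -1.8, 0], [-2.9, 1.8, -1.8, 0], [-2.9, 1.8, -1.8, 0]])

```text
time_s: 7.23
ee_pos: [0.1293, 0.6367, 0.4176]
tcp_rot: [-1.722, -1.99, -0.546]
wrist_force: [0.3, 0.6, 0.5]
opening: 0.0854
grip_force: 0.0
```

```bash
python3 st.py;python3 -c "
from h import *
c=to([.38,.25,.40]);c=to([.47,-.15,.30],c)"
```

```text
{'time_s': 7.233, 'joint_positions': [1.067, -0.065, 1.568, 0.382, 1.157, 0.854], 'ee_pos': [0.129, 0.637, 0.418], 'wrist_force': [0.328, 0.583, 0.458], 'opening': 0.085, 'grip_force': 0.0}
[[-0.119  0.99  -0.078]
 [ 0.812  0.142  0.567]
 [ 0.572  0.005 -0.82 ]]
cm [-35.39  19.3  -22.41] rows 9 [-3.93  2.14 -2.49]
cm [-39.26   3.17 -15.16] rows 10 [-3.93  0.32 -1.52]
```

Request:
drive_tool(commands=[[-2.95, 1.6, -1.87, 0], [-2.95, 1.6, -1.87, 0], [-2.95, 1.6, -1.87, 0], [-2.95, 1.6, -1.87, 0], [-2.95, 1.6, -1.87, 0], [-2.95, 1.6, -1.87, 0], [-2.95, 1.6, -1.87, 0], [-2.95, 1.6, -1.87, 0], [-2.95, 1.6, -1.87, 0], [-2.95, 1.6, -1.87, 0], [-2.95, 1.6, -1.87, 0], [-2.95, 1.6, -1.87, 0]])

```text
time_s: 8.23
ee_pos: [0.3793, 0.2492, 0.4006]
tcp_rot: [-1.725, -1.993, -0.546]
wrist_force: [0.6, 0.8, 0.6]
opening: 0.0854
grip_force: 0.0
```

```bash
python3 st.py;python3 -c "
from h import *
c=to([.48,-.19,.27])"
```

```text
{'time_s': 8.233, 'joint_positions': [-0.038, -0.231, 1.744, 0.603, 1.715, -0.119], 'ee_pos': [0.379, 0.249, 0.401], 'wrist_force': [0.644, 0.848, 0.649], 'opening': 0.085, 'grip_force': 0.0}
[[-0.12   0.99  -0.075]
 [ 0.813  0.141  0.564]
 [ 0.569  0.007 -0.822]]
cm [-44.37   3.68 -14.79] rows 11 [-4.03  0.33 -1.34]
```

Request:
drive_tool(commands=[[-3.7, 0.3, -1.2, 0], [-3.7, 0.3, -1.2, 0], [-3.7, 0.3, -1.2, 0], [-3.7, 0.3, -1.2, 0], [-3.7, 0.3, -1.2, 0], [-3.7, 0.3, -1.2, 0], [-3.7, 0.3, -1.2, 0], [-3.7, 0.3, -1.2, 0], [-3.7, 0.3, -1.2, 0], [-3.7, 0.3, -1.2, 0], [-3.7, 0.3, -1.2, 0], [-3.7, 0.3, -1.2, 0]])

```text
time_s: 9.23
ee_pos: [0.4785, -0.1886, 0.2652]
tcp_rot: [-1.726, -1.993, -0.542]
wrist_force: [0.4, 0.4, -0.3]
opening: 0.085
grip_force: 0.0
```

```bash
python3 st.py; python3 - <<'E'
from h import *
c=cam('wrist');save(c,'w1.png')
for r in bot.cut_out('wrist','wedge'):
    p,u,v=pts(c,r['mask']); 
    for z0 in(.004,):
        q=p[p[:,2]>z0];rect=cv2.minAreaRect((q[:,:2]*1000).astype(np.float32));print(round(r['score'],2),np.round(r['centre']),len(q),np.round(rect[0]),np.round(rect[1]),round(rect[2],1),np.round(cv2.boxPoints(rect)).tolist(),np.percentile(q[:,2],98).round(4))
for r in bot.pinpoint('wrist','wedge_tip'): print(r['score'],r['centre'])
E
```

```text
{'time_s': 9.233, 'joint_positions': [-0.769, 0.322, 1.443, 0.374, 1.852, -0.895], 'ee_pos': [0.479, -0.189, 0.265], 'wrist_force': [0.423, 0.423, -0.26], 'opening': 0.085, 'grip_force': 0.0}
[[-0.119  0.99  -0.076]
 [ 0.815  0.141  0.562]
 [ 0.567  0.005 -0.824]]
0.82 [321. 156.] 1035 [502.   3.] [66. 29.] 83.1 [[484.0, -28.0], [513.0, -32.0], [521.0, 34.0], [492.0, 38.0]] 0.0206
0.73 [308. 254.] 2808 [ 499. -118.] [97. 40.] 87.3 [[477.0, -165.0], [517.0, -167.0], [521.0, -71.0], [481.0, -69.0]] 0.029
0.81 [313.1, 208.3]
0.77 [326.0, 129.8]
0.33 [310.4, 250.7]
```

View pics/w1.png

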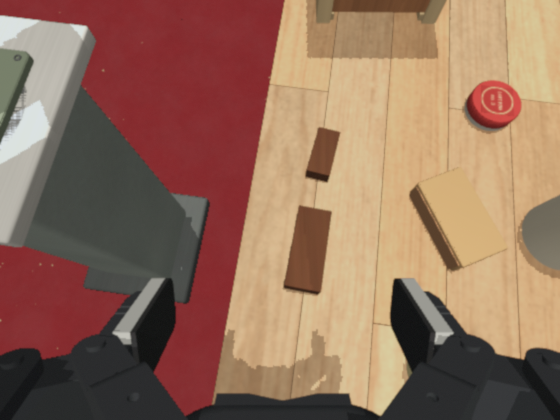

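```bash
python3 -c "
from h import *
c=to([.4966,-.142,.05]);c=to([.4966,-.138,.007],c)"
```

```text
cm [-8.59  2.44 20.04] rows 5 [-1.72  0.49  4.01]
cm [-2.13  0.05  3.76] rows 1 [-2.13  0.05  3.76]
```

Request:
drive_tool(commands=[[-1.43, 0.4, 3.34, 0], [-1.43, 0.4, 3.34, 0], [-1.43, 0.4, 3.34, 0], [-1.43, 0.4, 3.34, 0], [-1.43, 0.4, 3.34, 0], [-1.43, 0.4, 3.34, 0], [-0.7, 0, 1.2, 0], [-0.7, 0, 1.2, 0], [-0.4, 0, 0.7, 0], [-0.3, 0, 0.6, 0], [0, 0, 0, 0]])

```text
time_s: 10.3
ee_pos: [0.4959, -0.1363, 0.0095]
tcp_rot: [-1.724, -1.992, -0.542]
wrist_force: [0.0, 0.6, -0.1]
opening: 0.0851
grip_force: 0.0
```

```bash
python3 st.py; python3 -c "
from h import *
c=to([.4966,-.138,.006])"
```

```text
{'time_s': 10.3, 'joint_positions': [-0.685, 0.626, 1.609, 0.404, 1.391, -1.001], 'ee_pos': [0.496, -0.136, 0.009], 'wrist_force': [0.006, 0.593, -0.076], 'opening': 0.085, 'grip_force': 0.0}
[[-0.119  0.99  -0.078]
 [ 0.814  0.142  0.563]
 [ 0.569  0.003 -0.822]]
cm [-0.35  0.05  0.18] rows 1 [-0.35  0.05  0.18]
```

Request:
drive_tool(commands=[[-0.3, 0, 0.2, 0], [0, 0, 0, 0], [0, 0, 0, 0], [0, 0, 0, 0], [0, 0, 0, 0], [0, 0, 0, 0], [0, 0, 0, 0], [0, 0, 0, 0], [0, 0, 0, 0]], claw=1, squeeze=70)

```text
time_s: 11.05
ee_pos: [0.4967, -0.138, 0.0074]
tcp_rot: [-1.724, -1.993, -0.543]
wrist_force: [-0.8, -1.3, 5.1]
opening: 0.0416
grip_force: 66.6
```

```bash
python3 st.py
```

```text
{'time_s': 11.05, 'joint_positions': [-0.687, 0.631, 1.605, 0.404, 1.389, -1.004], 'ee_pos': [0.497, -0.138, 0.007], 'wrist_force': [-0.818, -1.345, 5.055], 'opening': 0.042, 'grip_force': 66.588}
[[-0.12   0.99  -0.077]
 [ 0.814  0.142  0.563]
 [ 0.569  0.005 -0.823]]
```

```bash
python3 -c "
from h import *
c=to([.4966,-.138,.065]);c=to([.5687,.1125,.065],c);c=to([.5687,.1125,.012],c)"
```

```text
cm [ 3.27  0.01 -4.74] rows 2 [ 1.64  0.01 -2.37]
cm [19.52 10.7  13.56] rows 5 [3.9  2.14 2.71]
cm [-3.01 -0.03  4.36] rows 2 [-1.51 -0.01  2.18]
```

Request:
drive_tool(commands=[[1.1, 0, -1.6, 0], [1.1, 0, -1.6, 0], [1.1, 0, -1.6, 0], [2.44, 1.34, 1.7, 0], [2.44, 1.34, 1.7, 0], [2.44, 1.34, 1.7, 0], [2.44, 1.34, 1.7, 0], [2.44, 1.34, 1.7, 0], [2.44, 1.34, 1.7, 0], [2.44, 1.34, 1.7, 0], [2.44, 1.34, 1.7, 0], [0, 0, 0, 0]])

```text
time_s: 12.05
ee_pos: [0.5678, 0.1186, 0.0645]
tcp_rot: [-1.717, -1.994, -0.543]
wrist_force: [-1.2, 1.5, -0.0]
opening: 0.0412
grip_force: 67.3
```

```bash
python3 st.py; python3 - <<'E'
from h import *
a=np.array([-.143,.9897]);l=np.array([-.9897,-.143])
to([.5687,.1125,.008])
for n in ['side','wrist']:
    c=cam(n);save(c,n+'2.png')
    for r in bot.cut_out(n,'wedge'):
        p,u,v=pts(c,r['mask']);q=p[p[:,2]>.03]
        if len(q)<50: print('low',r['score'],len(p));continue
        rect=cv2.minAreaRect((q[:,:2]*1000).astype(np.float32));print(n,round(r['score'],2),np.round(r['centre']),len(q),np.round(rect[0]),np.round(rect[1]),round(rect[2],1))
        A=q[:,:2]@a;L=q[:,:2]@l;print('a max',np.percentile(A,[1,99]),'L at tip',np.percentile(L[A>A.max()-.02],[2,98]),'z tip',q[A>A.max()-.008][:,2].min(),q[A>A.max()-.008][:,2].max())
E
```

```text
{'time_s': 12.05, 'joint_positions': [-0.246, 0.518, 1.637, 0.582, 1.295, -0.646], 'ee_pos': [0.568, 0.119, 0.064], 'wrist_force': [-1.184, 1.467, -0.038], 'opening': 0.041, 'grip_force': 67.281}
[[-0.123  0.989 -0.081]
 [ 0.812  0.148  0.565]
 [ 0.571  0.004 -0.821]]
cm [-3.73 -0.02  4.28] rows 2 [-1.87 -0.01  2.14]
low 0.6 360
side 0.58 [217. 220.] 337 [560. 116.] [158.  65.] 71.2
a max [-0.01119862  0.10932464] L at tip [-0.60816811 -0.56964779] z tip 0.05864694968578876 0.06497286234873312
wrist 0.72 [289. 258.] 20960 [569. 137.] [101.  40.] 89.1
a max [0.00428511 0.10150517] L at tip [-0.60824417 -0.57029523] z tip 0.05654853166282173 0.06118879964252358
low 0.69 176
wrist 0.5 [289.  48.] 25447 [554. 227.] [134.   7.] 7.9
a max [0.14416267 0.14873361] L at tip [-0.64468417 -0.51669702] z tip 0.03000209663569281 0.10272212356843047
```

View pics/wrist2.png

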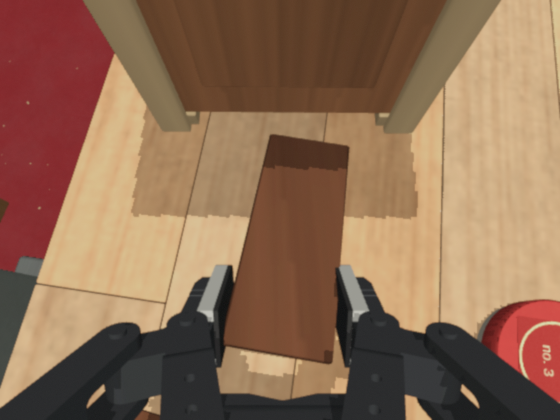

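Request:
drive_tool(commands=[[-0.8, 0, 1.15, 0], [-0.8, 0, 1.15, 0], [-0.8, 0, 1.15, 0], [-0.5, 0, 0.7, 0], [-0.35, 0, 0.5, 0], [0, 0, 0, 0], [0, 0, 0, -3.7], [0, 0, 0, -3.7], [0, 0, 0, -3.6], [0, 0, 0, 0]], squeeze=40)

```text
time_s: 13.08
ee_pos: [0.5666, 0.1141, 0.0088]
tcp_rot: [-1.535, -2.166, -0.606]
wrist_force: [-5.3, -0.3, 14.0]
opening: 0.0416
grip_force: 69.0
```

Request:
drive_tool(commands=[[0, 0, 0, 0], [0, 0, 0, 0], [0, 0, 0, 0], [0, 0, 0, 0], [0, 0, 0, 3.7], [0, 0, 0, 3.7], [0, 0, 0, 3.6], [0, 0, 0, 0]], claw=-0.3)

```text
time_s: 13.75
ee_pos: [0.5678, 0.1132, 0.0065]
tcp_rot: [-1.725, -1.989, -0.541]
wrist_force: [0.7, 0.6, 0.2]
opening: 0.0556
grip_force: 0.0
```

```bash
python3 st.py; cat > m.py <<'E'
from h import *
import sys
a=np.array([-.143,.9897]);l=np.array([-.9897,-.143])
c=cam('wrist');save(c,sys.argv[1]+'.png')
for r in bot.cut_out('wrist','wedge'):
    p,u,v=pts(c,r['mask']);A=p[:,:2]@a;k=(A<.141)&(p[:,2]>.003)&(p[:,1]>.06);q=p[k];A=A[k];L=q[:,:2]@l
    if len(q)<2000: continue
    rect=cv2.minAreaRect((q[:,:2]*1000).astype(np.float32));print(round(r['score'],2),np.round(r['centre']),len(q),np.round(rect[0]),np.round(rect[1]),round(rect[2],1))
    mx=np.percentile(A,99.5);print('a',np.percentile(A,[.5,99.5]),'L tip',np.percentile(L[A>mx-.02],[2,98]),'L back',np.percentile(L[A<A.min()+.02],[2,98]),'zmin/max',np.percentile(q[:,2],[1,99]))
    N=np.linalg.lstsq(np.c_[A-A.mean(),L-L.mean(),np.ones(len(A))],q[:,2],rcond=None)[0];print('slope a,l',N[:2])
E
python3 m.py w3
```

```text
{'time_s': 13.75, 'joint_positions': [-0.254, 0.614, 1.64, 0.596, 1.214, -0.703], 'ee_pos': [0.568, 0.113, 0.007], 'wrist_force': [0.684, 0.556, 0.246], 'opening': 0.056, 'grip_force': 0.0}
[[-0.117  0.99  -0.079]
 [ 0.814  0.141  0.564]
 [ 0.57   0.001 -0.822]]
0.72 [277. 246.] 20320 [561. 137.] [40. 99.] 14.5
a [0.00649232 0.10210825] L tip [-0.58982168 -0.55145838] L back [-0.59792545 -0.55972259] zmin/max [0.00347124 0.02922157]
slope a,l [-0.27147339 -0.0299872 ]
```

Request:
drive_tool(commands=[[0, 0, 0, 0], [0, 0, 0, 0], [0, 0, 0, 0], [0, 0, 0, 0], [0, 0, 0, 0], [0, 0, 0, 4], [0, 0.4, 0, 0], [0.82, 0, 0.57, 0], [0.82, 0, 0.57, 0], [0, 0, 0, 0]], claw=1, squeeze=70)

```text
time_s: 14.68
ee_pos: [0.5714, 0.1345, 0.0078]
tcp_rot: [-1.785, -1.924, -0.521]
wrist_force: [0.4, 2.2, 4.3]
opening: 0.0399
grip_force: 69.5
```

```bash
python3 st.py; python3 m.py w4
```

```text
{'time_s': 14.683, 'joint_positions': [-0.219, 0.613, 1.638, 0.611, 1.199, -0.611], 'ee_pos': [0.571, 0.135, 0.008], 'wrist_force': [0.355, 2.18, 4.332], 'opening': 0.04, 'grip_force': 69.515}
[[-0.051  0.996 -0.077]
 [ 0.821  0.085  0.565]
 [ 0.569 -0.034 -0.822]]
0.72 [276. 247.] 20389 [566. 160.] [ 41. 100.] 10.4
a [0.02805694 0.12596038] L tip [-0.60033275 -0.5620104 ] L back [-0.60335345 -0.56534193] zmin/max [0.0036425  0.02979769]
slope a,l [-0.26781819  0.02011319]
```

Request:
drive_tool(commands=[[1.02, -0.07, 0.71, 0], [1.02, -0.07, 0.71, 0], [1.02, -0.07, 0.71, 0], [1.02, -0.07, 0.71, 0], [0.41, -0.03, 0.29, 0], [0.41, -0.03, 0.29, 0], [0.41, -0.03, 0.29, 0], [0.41, -0.03, 0.29, 0], [0, 0, 0, 0]])

```text
time_s: 15.53
ee_pos: [0.5638, 0.2, 0.0076]
tcp_rot: [-1.791, -1.928, -0.522]
wrist_force: [2.4, -7.6, 6.3]
opening: 0.0396
grip_force: 69.5
```

```bash
cat >> st.py <<'E'
p=s['ee_pos'];a=np.array([-.143,.9897,0]);print('a',p@a,'l',p@np.array([-.9897,-.143,0]),'push',-s['wrist_force']@a)
E
python3 st.py
```

```text
{'time_s': 15.533, 'joint_positions': [-0.109, 0.596, 1.665, 0.652, 1.133, -0.543], 'ee_pos': [0.564, 0.2, 0.008], 'wrist_force': [2.371, -7.553, 6.312], 'opening': 0.04, 'grip_force': 69.51}
[[-0.051  0.996 -0.072]
 [ 0.824  0.083  0.561]
 [ 0.565 -0.031 -0.825]]
a 0.11734021851521043 l -0.5865791750049066 push 7.81386325057493
```

Driving with ~8 N. Continue slowly.

Request:
drive_tool(commands=[[0.25, -0.02, 0.17, 0], [0.25, -0.02, 0.17, 0], [0.25, -0.02, 0.17, 0], [0.25, -0.02, 0.17, 0], [0, 0, 0, 0]])

```text
time_s: 15.95
ee_pos: [0.5623, 0.2115, 0.0076]
tcp_rot: [-1.792, -1.928, -0.522]
wrist_force: [2.7, -9.1, 6.6]
opening: 0.04
grip_force: 69.6
```

Request:
drive_tool(commands=[[0.2, -0.01, 0.14, 0], [0.2, -0.01, 0.14, 0], [0, 0, 0, 0]])

```text
time_s: 16.2
ee_pos: [0.5617, 0.2162, 0.0076]
tcp_rot: [-1.792, -1.928, -0.522]
wrist_force: [1.6, -8.9, 6.6]
opening: 0.0399
grip_force: 69.8
```

```bash
python3 st.py
```

```text
{'time_s': 16.2, 'joint_positions': [-0.081, 0.594, 1.669, 0.662, 1.118, -0.525], 'ee_pos': [0.562, 0.216, 0.008], 'wrist_force': [1.61, -8.925, 6.576], 'opening': 0.04, 'grip_force': 69.777}
[[-0.051  0.996 -0.071]
 [ 0.824  0.083  0.56 ]
 [ 0.564 -0.03  -0.825]]
a 0.13360910132264964 l -0.5868076030598637 push 9.06349087015667
```

Request:
drive_tool(commands=[[0.16, -0.01, 0.11, 0], [0, 0, 0, 0]])

```text
time_s: 16.37
ee_pos: [0.5617, 0.2169, 0.0075]
tcp_rot: [-1.792, -1.931, -0.521]
wrist_force: [0.8, -13.6, 9.0]
opening: 0.0396
grip_force: 70.4
```

Request:
drive_tool(commands=[[0.16, -0.01, 0.11, 0], [0, 0, 0, 0]])

```text
time_s: 16.53
ee_pos: [0.5618, 0.2173, 0.0074]
tcp_rot: [-1.794, -1.933, -0.519]
wrist_force: [0.4, -18.4, 11.3]
opening: 0.0398
grip_force: 71.0
```

Force is rising: panel is at the top. A little more.

Request:
drive_tool(commands=[[0.16, -0.01, 0.11, 0], [0.06, 0, 0.04, 0], [0, 0, 0, 0]])

```text
time_s: 16.78
ee_pos: [0.5618, 0.2178, 0.0073]
tcp_rot: [-1.795, -1.936, -0.517]
wrist_force: [-1.6, -26.6, 13.3]
opening: 0.0398
grip_force: 71.9
```

```bash
python3 st.py
```

```text
{'time_s': 16.783, 'joint_positions': [-0.075, 0.592, 1.669, 0.656, 1.112, -0.518], 'ee_pos': [0.562, 0.218, 0.007], 'wrist_force': [-1.609, -26.59, 13.314], 'opening': 0.04, 'grip_force': 71.931}
[[-0.054  0.996 -0.07 ]
 [ 0.828  0.084  0.554]
 [ 0.558 -0.028 -0.83 ]]
a 0.13523029971300973 l -0.5871841920919411 push 26.08554290697775
```

Request:
drive_tool(commands=[[0, 0, 0, 0], [0, 0, 0, 0], [0, 0, 0, 0], [0, 0, 0, 0], [0, 0, -0.5, 0], [0, 0, -1, 0], [0, 0, -2, 0], [-0.5, 0, -2, 0], [-1, 0, -2, 0], [-1, 0, -2, 0], [0, 0, 0, 0]], claw=-0.6)

```text
time_s: 17.7
ee_pos: [0.5684, 0.1492, 0.0734]
tcp_rot: [-1.789, -1.925, -0.523]
wrist_force: [0.4, -0.0, 0.9]
opening: 0.0681
grip_force: 0.0
```

```bash
python3 st.py; python3 - <<'E'
from h import *
a=np.array([-.143,.9897]);l=np.array([-.9897,-.143])
c=cam('wrist');save(c,'w5.png')
for r in bot.cut_out('wrist','wedge')[:3]:
    p,u,v=pts(c,r['mask']);A=p[:,:2]@a;k=(A>.06)&(A<.137)&(p[:,2]>.005);q=p[k]
    if len(q)<300: continue
    A=A[k];L=q[:,:2]@l
    N=np.linalg.lstsq(np.c_[A-A.mean(),L-L.mean(),np.ones(len(A))],q[:,2],rcond=None)[0]
    print(len(q),'a',np.percentile(A,[1,99]),'slope',N[:2],'z',np.percentile(q[:,2],[1,99]),'Lfront',np.percentile(L[A>.127],[2,98]),'Lback',np.percentile(L[A<A.min()+.01],[2,98]))
E
```

```text
{'time_s': 17.7, 'joint_positions': [-0.195, 0.496, 1.646, 0.598, 1.274, -0.528], 'ee_pos': [0.568, 0.149, 0.073], 'wrist_force': [0.41, -0.019, 0.892], 'opening': 0.068, 'grip_force': 0.0}
[[-0.05   0.996 -0.073]
 [ 0.822  0.083  0.563]
 [ 0.567 -0.032 -0.823]]
a 0.06638399783990095 l -0.5838632559911925 push 0.07698576737425393
3165 a [0.11097131 0.13665579] slope [0.10197636 0.00251174] z [0.00607161 0.02957913] Lfront [-0.60508779 -0.56679728] Lback [-0.60549805 -0.56732814]
```

View pics/w5.png

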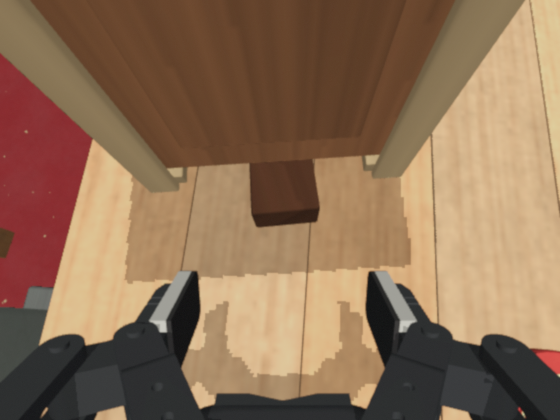

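```bash
python3 -c "
from plant import bot
print(bot.hand_in())"
```

```text
the job is handed in; nothing more can be done
None
```

The wedge is jammed straight under the middle of the panel, about 63 mm in, and held there after a final push of about 26 N. The gripper is clear and the job was handed in at about 18 s; no verdict came back. I never went near the offcut, sanding block or glue bottle, but did not re-measure them or the panel's height afterwards.

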